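# Feel along a brazed copper line for air leaks, then shut its valve

### The job

The copper line on the bench is under air pressure and still hot from brazing: feel for leaks by running your fingertips along it, about 2 cm above the metal and without touching it, from the nut at the ball valve's outlet round both elbows and over the coupling to the nut at the pressure gauge. Then push the valve's lever fully shut (a quarter turn, square across the line) and draw back, leaving the loose tools and fittings where they lie.

Things in the scene. Friction and masses are not known exactly. Their poses are not given: they have to be found in the camera images.
- test_rig: pipe assembly bolted to the bench on two strut channels 260 mm long. Origin on the bench, z up. In its frame (mm) the copper line's axis, 55 high, runs from the valve outlet (-50,165) to the near elbow (-50,20), the far elbow (60,20) and the gauge nut (60,-145); then a dial gauge, 68 across, 71 high, at (60,-207). Ball valve at (-50,200), its inlet goes 96 on along +y, then down into the bench
- copper_run: the hot line from the valve's outlet nut to the gauge nut: 22 mm copper tube (top 66 mm above the bench), elbows and coupling 27 mm across (top 68.5), nuts 31 mm (top 70.5), and two steel saddles (26 mm over the tube, top 68). Fixed to the rig; its origin and axes are those of test_rig. Not to be touched. Its fixings reach no higher than the nuts.
- joint1_valve_nut (a point): top of the brass nut at the valve's outlet, where the tracing begins; 45 mm from the lever's pivot
- tube_near (a point): top of the near tube, between nut and near elbow
- joint2_near_elbow (a point): top of the near elbow, mid-bend
- tube_cross (a point): top of the cross tube, half-way between the elbows
- joint3_far_elbow (a point): top of the far elbow, mid-bend
- joint4_coupling (a point): top of the straight coupling on the far tube, 34 mm long
- tube_far (a point): top of the far tube at its saddle, between coupling and gauge nut
- joint5_gauge_nut (a point): top of the brass nut at the gauge, where the tracing ends
- valve_lever (a joint): angle of the ball valve's lever (rad): 0 = open, in line with the line and pointing away from it (the rig's +y); it turns clockwise seen from above about the upright axis through lever_pivot to 1.571 = shut against its stop, pointing along the rig's +x. Stiff (about 0.5 N m of friction, some 6 N near its end), stays where it is left.
- lever_pivot (a point): point on the lever's vertical axis at the lever's mid height, 110 mm above the bench
- lever_end (a point): on the lever's centreline, 105 mm from the pivot and 15 mm short of its free end, at mid thickness. The lever is level: a black sleeve 20 mm wide and 12 mm thick from 32 to 120 mm from the pivot, on a flat steel bar 16 mm wide; below it there is free air down to the inlet tube (top 69 mm above the bench).
- adjustable_wrench: loose adjustable wrench with blue handle, 260 mm long along its x, 16 mm high, flat on the bench at the robot's right; leave it
- spare_tee: loose brass tee, 56 x 44 mm, 28 mm high, on the bench in the bend between cross tube and far tube; leave it
- tape_reel: loose white reel of thread tape, 54 mm across, 16 mm high, lying flat on the bench beyond the near tube; leave it
- pipe_nipple: loose brass nipple with hexagon, 31 mm across, standing 62 mm high on the robot's side of the near elbow; leave it
- tube_cutter: loose aluminium tube cutter, 145 mm long along its x, 20 mm high, flat on the bench on the robot's side of the ball valve; leave it
- flux_jar: loose jar of flux with black cap, 60 mm across, standing 85 mm high on the bench at the gauge end, on the robot's side of the gauge; leave it
- caster: loose steel caster with rubber wheel, 75 x 62 mm, standing upside down on its steel plate, 100 mm high, on the bench just beyond the far elbow; leave it

How it is judged:
By the outcome, as a careful person would: the job done as asked, in the order asked, and still so for the second after the job is handed in, with the robot touching nothing.
It also fails if it takes over 59 s, if anything falls off the work surface, if the arm or the gripper's body presses on something with over 40 N, if the wrist force passes 120 N, or if a joint passes its speed limit or range.

### The arm

A 6-joint arm with a two-finger parallel gripper is mounted at the origin on the work surface. World frame = base frame: x ahead of the robot, y to its left, z up, the work surface at z = 0. Lengths are in m, angles in rad, forces in N, time in s.
With the tool pointing down it reaches from about 0.225 to 0.875 m from the base axis. Payload 3.4 kg.
Tool frame: the origin (TCP) lies between the finger pads; the fingertips stand 8 mm ahead of it and the grasp point (between the pads) lies 11 mm behind it; z points along the fingers, y is the line along which they close (so a half turn about z gives the same grasp; the last joint's range is limited). The gripper opens to 85 mm and grips with 20 to 120 N. Pads are 22 mm wide; open, the fingers measure 114 mm over their backs; the gripper's body (76 mm by 85 mm) begins 54 mm behind the grasp point. The pads swing forward as they close: fully open they stand 13 mm farther back than shut.
Start: joints at [-1.405, 0.276, 1.505, -0, 1.361, -0.121], TCP at [0.163, -0.552, 0.239] pointing down, gripper open.
Joint ranges: [-2.89, 2.89], [-0.75, 2.08], [0.22, 2.7], [-1.18, 4.32], [0.11, 2.71], [-2.7, 2.7]. Speed limits (rad/s): [2.57, 2.57, 3.14, 3.14, 3.14, 3.14].

### API

Orientations are given as a unit quaternion [w, x, y, z].
In Python, from rig import manip, optics, finder gives the robot as it stands.
- The arm moves only by the tool servo_tool, never from a script. Its argument "increments" is a list of rows, each a list of 7 numbers: the shift along the tool's x, y, z in cm, then the turn, a rotation vector about the tool's x, y, z in degrees, then the closure, from -1 (fully open) to 1 (shut). In form: [[x, y, z, rx, ry, rz, gripper], ...]. A call has exactly 5 rows; each row shifts and turns the commanded pose from where the row before left it, along the tool's axes as they then stand; what a row does not reach is not made up. A row lasts 1/10 s, in which the tool goes at most 50 mm and 8.59 degrees, less where a joint would pass 70% of its speed; a pose out of reach is approached as far as the arm can. A call is refused whole if a number of a shift passes 5 or a number of a turn 8.59, either way. A call with a gripper value outside its range is refused whole. The fingers move at their own pace and stop on an object; "squeeze" is the grip in N (left out, the last holds). Time passes only in rows, so rows that do not move let the fingers close, or fill a call up. It gives the time, the measured TCP pose, the force, the opening and the grip force at its end, in the units of the state.
- manip.get_state(): the state, without advancing time (a new reading comes with each control period).
- optics.get_image(name): name is "scene" or "top" or "wrist"; returns the picture (480x640x3 uint8, red, green, blue); there is no depth.
- optics.get_calibration(name): a dict with "fov_y" (degrees; the focal length in pixels is half the picture's height over the tangent of half this angle, whatever the lens; pixels are square), "cx", "cy" (the principal point, pixels), "dist_coeffs" ([k1, k2, p1, p2, k3] as OpenCV has them; the pictures are not rectified), "world_to_cam" (4x4, takes a point from world to camera coordinates). Camera axes: x right, y down, z forward; pixel columns grow to the right and rows downward; lengths in m; the calibration is good to about 2 mm. A picture is of the moment at which its call begins: read the wrist's pose just before it. get_calibration takes no time and is no camera call; for the wrist camera it gives the pose at the moment of the call.
- manip.sign_off(): hands the job in; it is judged then, once.
Trained networks look in the newest picture that a camera, given by its name, has taken for a name from the list of things; names that differ only in an ending like _2 or _b are one class to them, and where a whole thing is asked for, a point or a joint stands for the part that bears it (a point fixed in the world has none). Each returns a list of dicts, best first, with "p" (0 to 1); they miss things now and then, are a little off and sometimes report something else, mostly with a low value. They report only what shows in the picture. A call takes as long as a camera call.
- finder.silhouettes(label, camera): "region" (480x640 bool, what is visible of it) and "box" ([centre column, centre row, width, height] in pixels, round what is visible of it).
- finder.tip_of(label, camera): "at" ([column, row] in pixels: a listed point, or the origin of a listed thing).
The state is a dict: "clock": time; "qpos": joint angles; "qd": joint speeds; "effort": joint torques, N m; "position": TCP position; "ee_rot": TCP orientation; "contact_force": force on the tool from outside, world axes, zero at the start; "moment": the same for the moment, N m; "width": finger opening in m; "gripper_force": force on a finger pad.
Only numpy, scipy, OpenCV 4.12 (cv2) and the standard library are available. Lean on these libraries where they do the work, as an engineer would, in place of code of your own. Each camera call takes 0.05 s, during which the arm holds its last target. There are 200 camera calls.

## Working session

There is one attempt and no reset: what is moved stays moved. The work goes in short steps, Python scripts to look and compute and a tool call to move; the robot and the scene stay as the last step left them, time stands still between calls to the robot, and variables do not carry over. Pictures are saved under pics/ and viewed, at most 10 in all, crops included, and the job is handed in when it is done.

Besides the shell and the picture viewer there is one more tool, called after "Emit:" by a JSON object that holds its "name" and its "arguments". servo_tool: Moves the arm, as the interface text tells. Its arguments: {"type":"object","properties":{"increments":{"type":"array","items":{"type":"array","items":{"type":"number"}}},"squeeze":{"type":"number"}},"required":["increments"]}

```bash
ls; mkdir -p pics; cat > h.py <<'E'
import numpy as np, cv2
from rig import manip, optics, finder
def cal(n):
    c=optics.get_calibration(n); f=240/np.tan(np.radians(c['fov_y'])/2)
    K=np.array([[f,0,c['cx']],[0,f,c['cy']],[0,0,1]]); return K,np.array(c['dist_coeffs'],float),np.array(c['world_to_cam'])
def proj(C,P):
    K,d,T=C; return cv2.projectPoints(np.array(P,float).reshape(-1,3),cv2.Rodrigues(T[:3,:3])[0],T[:3,3],K,d)[0].reshape(-1,2)
def ray(C,uv,z):
    K,d,T=C; p=cv2.undistortPoints(np.array(uv,float).reshape(-1,1,2),K,d).reshape(-1,2)
    R=T[:3,:3];o=-R.T@T[:3,3]; D=np.c_[p,np.ones(len(p))]@R
    return o+D*((z-o[2])/D[:,2])[:,None]
E
cat > m.py <<'E'
from h import *
import json
s=manip.get_state(); print(s['clock'],s['position'],s['ee_rot'],s['width'],s['contact_force'])
pts={'joint1_valve_nut':(-50,None,70.5),'joint2_near_elbow':0,'tube_near':0,'tube_cross':0,'joint3_far_elbow':0,'joint4_coupling':0,'tube_far':0,'joint5_gauge_nut':0,'lever_pivot':0,'lever_end':0,'test_rig':0}
Z={'joint1_valve_nut':70.5,'joint2_near_elbow':68.5,'tube_near':66,'tube_cross':66,'joint3_far_elbow':68.5,'joint4_coupling':68.5,'tube_far':68,'joint5_gauge_nut':70.5,'lever_pivot':110,'lever_end':110,'test_rig':0}
out={}
for cam in ['top','scene']:
    im=optics.get_image(cam); cv2.imwrite(f'pics/{cam}0.png',im[:,:,::-1]); C=cal(cam)
    for n in Z:
        r=finder.tip_of(n,cam)
        if r:
            w=ray(C,r[0]['at'],Z[n]/1000)[0]; print(cam,n,round(r[0]['p'],2),np.round(r[0]['at'],1),np.round(w,4)); out[cam+':'+n]=[list(map(float,r[0]['at'])),r[0]['p'],list(w)]
        else: print(cam,n,None)
json.dump(out,open('m.json','w'))
E
python3 m.py
```

```text
pics
0.0 [ 0.16255688 -0.55100404  0.23842447] [-9.40063347e-04  9.89736842e-01  1.42898911e-01 -1.65171771e-05] 0.08520014390319385 [ 0.12583795 -0.2312659  -0.02431018]
top joint1_valve_nut 0.98 [254.1 277.6] [0.4874 0.0854 0.0705]
top joint2_near_elbow 0.91 [319.9 279.3] [ 0.481  -0.0473  0.0685]
top tube_near 0.56 [288.2 276.8] [0.4876 0.0168 0.066 ]
top tube_cross 0.93 [322.1 252. ] [ 0.5364 -0.0532  0.066 ]
top joint3_far_elbow 0.63 [330.  228.9] [ 0.5831 -0.0704  0.0685]
top joint4_coupling 0.72 [366. 234.] [ 0.5709 -0.1435  0.0685]
top tube_far 0.95 [387.  236.6] [ 0.5646 -0.1862  0.068 ]
top joint5_gauge_nut 0.89 [409.4 235.2] [ 0.5662 -0.2316  0.0705]
top lever_pivot 0.8 [234.4 274. ] [0.4938 0.1189 0.11  ]
top lever_end 0.77 [176.6 268.8] [0.5064 0.2318 0.11  ]
top test_rig 0.85 [332.8 261.6] [ 0.5205 -0.0768  0.    ]
scene joint1_valve_nut 0.69 [286.2 235.7] [ 0.4859 -0.0449  0.0705]
scene joint2_near_elbow 0.68 [284.2 234.6] [ 0.4781 -0.0418  0.0685]
scene tube_near 0.88 [296.8 221.5] [0.4794 0.0199 0.066 ]
scene tube_cross 0.73 [296.8 246.7] [ 0.5274 -0.0633  0.066 ]
scene joint3_far_elbow 0.9 [312.2 252.7] [ 0.573  -0.0663  0.0685]
scene joint4_coupling 0.79 [301.5 273.5] [ 0.5851 -0.1408  0.0685]
scene tube_far None
scene joint5_gauge_nut 0.78 [272.3 292.3] [ 0.5568 -0.2267  0.0705]
scene lever_pivot 0.7 [322.4 185.4] [0.4925 0.1368 0.11  ]
scene lever_end 0.66 [342.4 167.2] [0.5023 0.2362 0.11  ]
scene test_rig 0.71 [296.7 267.7] [ 0.5296 -0.0714  0.    ]
```

```bash
cat > fit.py <<'E'
from h import *
import json
from scipy.optimize import least_squares
M=json.load(open('m.json'))
R={'joint1_valve_nut':(-50,155,70.5),'joint2_near_elbow':(-47,23,68.5),'tube_cross':(5,20,66),'joint3_far_elbow':(57,17,68.5),'joint5_gauge_nut':(60,-145,70.5),'lever_pivot':(-50,200,110),'lever_end':(-50,305,110),'test_rig':(0,0,0)}
C={c:cal(c) for c in('top','scene')}
def W(p,P): 
    P=np.array(P,float)/1000; c,s=np.cos(p[2]),np.sin(p[2]); return np.array([p[0]+c*P[0]-s*P[1],p[1]+s*P[0]+c*P[1],P[2]])
ks=[k for k in M if k.split(':')[1] in R]
f=lambda p:np.concatenate([proj(C[k.split(':')[0]],W(p,R[k.split(':')[1]]))[0]-M[k][0] for k in ks])
r=least_squares(f,[.52,-.077,0],loss='soft_l1',f_scale=2)
p=r.x; print(p)
for k,e in zip(ks,f(p).reshape(-1,2)): print(k,np.round(e,1))
json.dump(list(p),open('rig.json','w'))
for c in C:
    im=cv2.imread(f'pics/{c}0.png')
    L=[W(p,q) for q in [(-50,320,110),(-50,200,110),(-50,165,66),(-50,20,66),(60,20,66),(60,-145,66),(60,-207,71)]]
    uv=proj(C[c],L); cv2.polylines(im,[np.round(uv*8).astype(int)],False,(0,0,255),1,cv2.LINE_AA,3)
    u0,v0=uv.min(0)-70;u1,v1=uv.max(0)+70
    a=im[max(0,int(v0)):int(v1),max(0,int(u0)):int(u1)]; s=min(800/a.shape[1],600/a.shape[0]); print(c,max(0,int(u0)),max(0,int(v0)),s)
    cv2.imwrite(f'pics/{c}_fit.png',cv2.resize(a,None,fx=s,fy=s,interpolation=cv2.INTER_CUBIC)[:600,:800])
for n,z in dict(adjustable_wrench=.008,spare_tee=.014,tape_reel=.008,pipe_nipple=.05,tube_cutter=.01,flux_jar=.085,caster=.09).items():
    r=finder.silhouettes(n,'top')
    if r: print(n,round(r[0]['p'],2),np.round(ray(C['top'],r[0]['box'][:2],z)[0],3),r[0]['box'])
E
python3 fit.py
```

```text
[ 0.52169923 -0.07729458 -0.11274259]
top:joint1_valve_nut [ 1.5 -1.1]
top:joint2_near_elbow [1.  1.7]
top:tube_cross [2.5 3.6]
top:joint3_far_elbow [-1.7  1.4]
top:joint5_gauge_nut [-1.7  0.6]
top:lever_pivot [-4.2 -0.3]
top:lever_end [0.2 0. ]
top:test_rig [ 0.2 -0.6]
scene:joint1_valve_nut [ 25.5 -27.8]
scene:joint2_near_elbow [-1.7  1.6]
scene:tube_cross [ 1.6 -1.1]
scene:joint3_far_elbow [2.5 1.1]
scene:joint5_gauge_nut [2.7 1.7]
scene:lever_pivot [-1.1  2.2]
scene:lever_end [0.5 1.3]
scene:test_rig [-3.8  0.4]
top 99 158 1.9559902200488997
scene 187 95 2.1052631578947367
adjustable_wrench 0.94 [ 0.538 -0.445  0.008] [502.9, 249.0, 24.9, 122.4]
spare_tee 0.77 [ 0.509 -0.127  0.014] [356.8, 265.8, 26.1, 22.8]
tape_reel 0.69 [0.628 0.125 0.008] [238.8, 214.1, 28.2, 22.2]
pipe_nipple 0.5 [ 0.416 -0.121  0.05 ] [356.5, 310.6, 20.8, 14.3]
tube_cutter 0.86 [0.461 0.128 0.01 ] [237.6, 291.6, 27.1, 69.4]
caster 0.96 [ 0.65  -0.082  0.09 ] [335.3, 194.6, 30.0, 45.9]
```

View pics/top_fit.png

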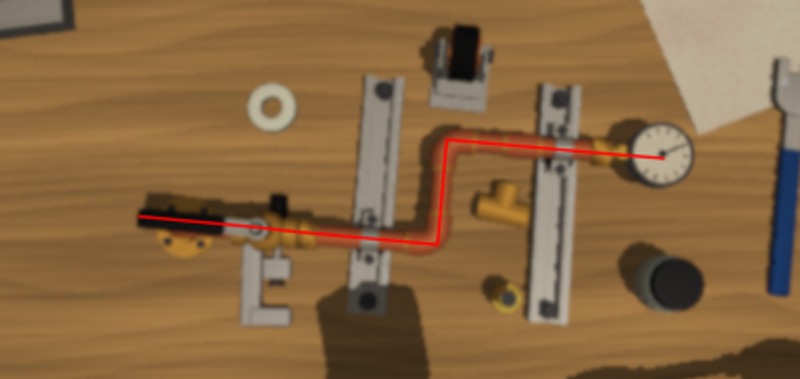

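View pics/scene_fit.png

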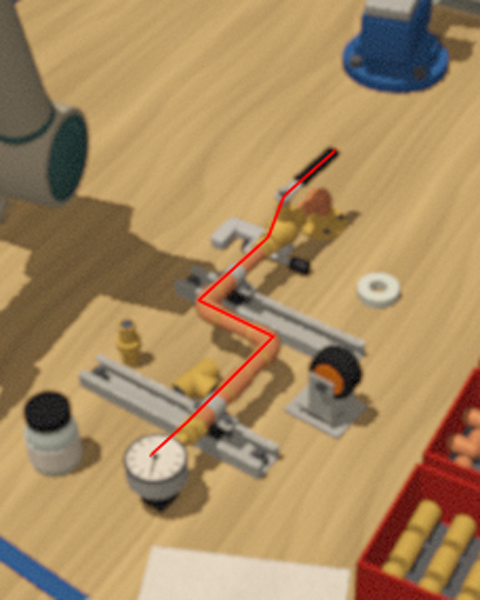

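Both overlays of the fitted rig lie on the line: top crop lever end (140,215), elbows (437,243) and (447,140), gauge (662,155). The caster at (460,75) and jar at (670,283) stand clear. I'll close the fingers and turn the tool so that its x follows the rig's +y.

Emit:
{"name": "servo_tool", "arguments": {"increments": [[0,0,0,0,0,-8.4,1],[0,0,0,0,0,-8.4,1],[0,0,0,0,0,-8.4,1],[0,0,0,0,0,-8.4,1],[0,0,0,0,0,-8.4,1]], "squeeze": 40}}

```text
clock: 2.05
position: [0.1627, -0.5515, 0.2393]
ee_rot: [0.0, 0.871, 0.491, -0.0]
contact_force: [0.7, 0.1, -0.2]
width: 0.0126
gripper_force: 0.0
```

Emit:
{"name": "servo_tool", "arguments": {"increments": [[0,0,0,0,0,-8.4,1],[0,0,0,0,0,-8.4,1],[0,0,0,0,0,-8.4,1],[0,0,0,0,0,0,1],[0,0,0,0,0,0,1]]}}

```text
clock: 2.55
position: [0.1627, -0.5515, 0.2393]
ee_rot: [0.0, 0.746, 0.666, -0.0]
contact_force: [-0.2, -0.4, -0.1]
width: 0.0001
gripper_force: 0.0
```

```bash
cat > w.py <<'E'
from h import *
import json,sys
from scipy.spatial.transform import Rotation as Ro
p=np.array(json.load(open('rig.json')))
def where():
    s=manip.get_state(); q=s['ee_rot']; R=Ro.from_quat([q[1],q[2],q[3],q[0]]).as_matrix()
    c,sn=np.cos(p[2]),np.sin(p[2]); d=s['position'][:2]-p[:2]
    yaw=np.degrees(np.arctan2(R[1,0],R[0,0]))-np.degrees(p[2])
    print('t',round(s['clock'],2),'rig mm',np.round([1e3*(c*d[0]+sn*d[1]),1e3*(-sn*d[0]+c*d[1]),1e3*s['position'][2]],1),'yaw rel rig+y',round(yaw-90,2),'tilt',np.round(R[:2,2],4),'F',np.round(s['contact_force'],1),'q',np.round(s['qpos'],2),'w',s['width'])
if __name__=='__main__': where()
E
python3 w.py
```

```text
t 2.55 rig mm [-303.4 -511.6  239.3] yaw rel rig+y -0.08 tilt [ 0.     -0.0001] F [-0.2 -0.4 -0.1] q [-1.4   0.28  1.5   0.    1.36 -1.29] w 0.00014218110761448098
```

Emit:
{"name": "servo_tool", "arguments": {"increments": [[4.2,1.7,0,0,0,0,1],[4.2,1.7,0,0,0,0,1],[4.2,1.7,0,0,0,0,1],[4.2,1.7,0,0,0,0,1],[4.2,1.7,0,0,0,0,1]]}}

```text
clock: 3.05
position: [0.271, -0.3507, 0.2394]
ee_rot: [0.0, 0.746, 0.665, 0.0]
contact_force: [1.1, 0.1, 0.1]
width: 0.0002
gripper_force: 0.0
```

Emit:
{"name": "servo_tool", "arguments": {"increments": [[4.2,1.7,0,0,0,0,1],[4.2,1.7,0,0,0,0,1],[4.2,1.7,0,0,0,0,1],[4.2,1.7,0,0,0,0,1],[4.2,1.7,0,0,0,0,1]]}}

```text
clock: 3.55
position: [0.3788, -0.1514, 0.2397]
ee_rot: [0.001, 0.746, 0.666, 0.0]
contact_force: [1.2, -1.1, -0.1]
width: -0.0001
gripper_force: 0.0
```

Emit:
{"name": "servo_tool", "arguments": {"increments": [[4.2,1.7,0,0,0,0,1],[4.2,1.7,0,0,0,0,1],[4.2,1.7,0,0,0,0,1],[2,0.8,0,0,0,0,1],[0,0,0,0,0,0,1]]}}

```text
clock: 4.05
position: [0.4541, -0.0121, 0.2393]
ee_rot: [0.0, 0.745, 0.668, 0.001]
contact_force: [-0.8, 0.2, -0.4]
width: -0.0001
gripper_force: 0.0
```

```bash
cat > wr.py <<'E'
from h import *
import json
from w import where,p
from fit import W,R,M,C
from scipy.optimize import least_squares
where(); Cw=cal('wrist'); im=optics.get_image('wrist')
C['wrist']=Cw
RR=dict(R)
for n in ['joint1_valve_nut','joint2_near_elbow','joint3_far_elbow','tube_cross','joint5_gauge_nut','lever_pivot','lever_end']:
    r=finder.tip_of(n,'wrist')
    if r and r[0]['p']>.4:
        print(n,round(r[0]['p'],2),np.round(r[0]['at'],1),np.round(proj(Cw,W(p,R[n]))[0]-r[0]['at'],1)); M['wrist:'+n]=[list(map(float,r[0]['at']))]
M.pop('scene:joint1_valve_nut',0)
L=[W(p,q) for q in [(-50,320,110),(-50,200,110),(-50,165,66),(-50,20,66),(60,20,66),(60,-145,66),(60,-207,71)]]
# error in metres approx
def f(q):
    o=[]
    for k in M:
        c,n=k.split(':')
        if n in R:
            w=W(q,R[n]); T=C[c][2]; dep=T[2,:3]@w+T[2,3]; f0=C[c][0][0,0]
            o.append((proj(C[c],w)[0]-M[k][0])*dep/f0*1e3)
    return np.concatenate(o)
r=least_squares(f,p,loss='soft_l1',f_scale=3); print('refit',r.x,'old',p)
np.save('refit.npy',r.x)
b=im[:,:,::-1].copy()
for q,col in ((p,(0,0,255)),(r.x,(0,255,0))):
    uv=proj(Cw,[W(q,v) for v in [(-50,320,110),(-50,200,110),(-50,165,66),(-50,20,66),(60,20,66),(60,-145,66)]])
    if np.abs(uv).max()<1e4: cv2.polylines(b,[np.round(uv*8).astype(int)],False,col,1,cv2.LINE_AA,3)
cv2.imwrite('pics/wrist1.png',b)
E
sed -i "s/^r=least_squares/if __name__!='__main__': raise_=0\nr=least_squares/" fit.py
python3 - <<'E'
# keep only the definitions of fit.py importable
s=open('fit.py').read(); i=s.index('ks=['); open('fit.py','w').write(s[:i])
E
python3 wr.py
```

```text
t 4.05 rig mm [-74.5  57.2 239.3] yaw rel rig+y 0.22 tilt [0.0008 0.0007] F [-0.8  0.2 -0.4] q [-0.18  0.09  1.74  0.    1.31 -0.07] w -0.00010660920809413345
joint1_valve_nut 0.72 [358.4  94.5] [2.3 1.6]
joint2_near_elbow 0.69 [362.7 258.6] [-2.9  1.4]
joint3_far_elbow 0.61 [478.4 265.4] [1.  1.5]
tube_cross 0.62 [419.5 263.6] [-0.2 -1. ]
joint5_gauge_nut 0.92 [466.6 420.7] [-3.2  1.7]
lever_pivot 0.58 [364.5  11.7] [3.4 2.7]
refit [ 0.5220528  -0.07619096 -0.10927392] old [ 0.52169923 -0.07729458 -0.11274259]
```

View pics/wrist1.png

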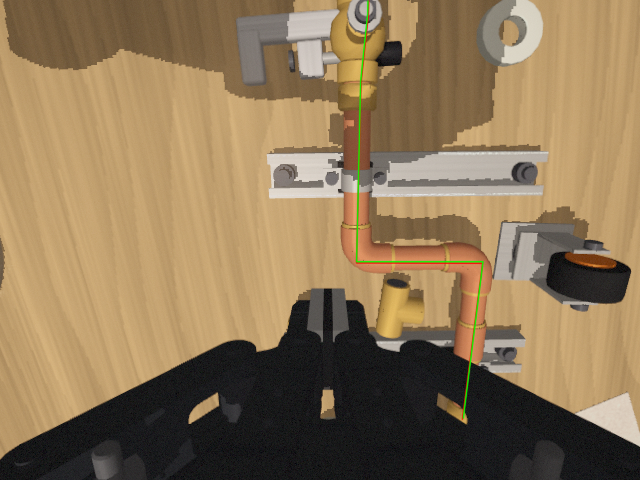

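```bash
python3 - <<'E'
import numpy as np,json
json.dump(list(np.load('refit.npy')),open('rig.json','w'))
E
python3 w.py
```

```text
t 4.45 rig mm [-75.6  52.9 239.4] yaw rel rig+y -0.23 tilt [ 0.0001 -0.0003] F [ 0.1 -0.1 -0.2] q [-0.19  0.09  1.74 -0.    1.31 -0.07] w 4.583133450155138e-05
```

The wrist view shows the line's near tube at column 357, near elbow (357,258), far elbow (478,265), coupling (472,325); the fitted line lies on it to about 3 px (3 mm).

Emit:
{"name": "servo_tool", "arguments": {"increments": [[2.1,0.5,0,0,0,0,1],[2.1,0.5,0,0,0,0,1],[2.1,0.5,0,0,0,0,1],[2.1,0.5,0,0,0,0,1],[2.1,0.4,0,0,0,0,1]]}}

```text
clock: 4.95
position: [0.4888, 0.0873, 0.2394]
ee_rot: [0.0, 0.746, 0.666, 0.0]
contact_force: [-0.4, -1.1, 1.4]
width: -0.0
gripper_force: 0.0
```

Emit:
{"name": "servo_tool", "arguments": {"increments": [[0,0,3,0,0,0,1],[0,0,3,0,0,0,1],[0,0,3,0,0,0,1],[0,0,2,0,0,0,1],[0,0,0,0,0,0,1]]}}

```text
clock: 5.45
position: [0.4861, 0.0865, 0.1267]
ee_rot: [-0.002, 0.746, 0.666, -0.003]
contact_force: [0.1, -0.0, -0.1]
width: -0.0
gripper_force: 0.0
```

```bash
cat > wv.py <<'E'
from h import *
from w import where,p
from fit import W
import sys
im=optics.get_image('wrist'); where(); Cw=cal('wrist')
b=im[:,:,::-1].copy()
cv2.imwrite(f'pics/{sys.argv[1]}.png',b)
E
python3 wv.py wrist2
```

```text
t 5.5 rig mm [-52.  158.1 128.4] yaw rel rig+y -0.17 tilt [-0.0029 -0.0003] F [-0.1 -0.3 -0.3] q [ 0.04  0.25  1.84 -0.    1.05  0.15] w -0.00013592551258888365
```

View pics/wrist2.png

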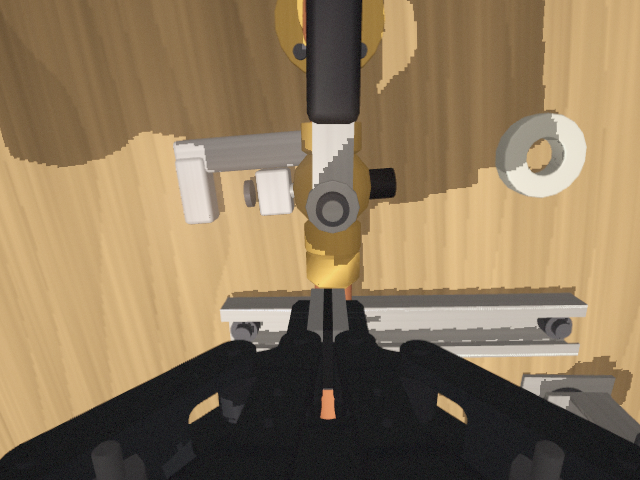

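The nut is at (333,265), lever pivot (332,210), and the closed fingertips at (328,292), so they look near the axis. Quick numeric check.

```bash
python3 - <<'E'
from h import *
from w import where
from fit import W
import json
p=json.load(open('rig.json'))
where(); C=cal('wrist'); s=manip.get_state()['position']; print(s,C[0])
print(proj(C,[[s[0],s[1],z] for z in (s[2]-.008,.0705,.0)]))
print('nut,pivot,sleeve',proj(C,[W(p,(-50,160,70.5)),W(p,(-50,200,118)),W(p,(-50,232,116))]))
for uv,z in (((333,265),.0705),((332,210),.12),((333,122),.116)):
    w=ray(C,[uv],z)[0][:2]-np.array(p[:2]); c,sn=np.cos(p[2]),np.sin(p[2]); print(uv,1e3*(c*w[0]+sn*w[1]),1e3*(-sn*w[0]+c*w[1]))
E
```

```text
t 5.5 rig mm [-52.  158.1 128.4] yaw rel rig+y -0.17 tilt [-0.0029 -0.0003] F [-0.1 -0.3 -0.3] q [ 0.04  0.25  1.84 -0.    1.05  0.15] w -0.00013592551258888365
[0.48765045 0.08663343 0.12842577] [[375.70876009   0.         327.42646748]
 [  0.         375.70876009 241.36848479]
 [  0.           0.           1.        ]]
[[328.63915865 307.76131574]
 [328.64906211 266.92066936]
 [328.65651222 233.74397627]]
nut,pivot,sleeve [[332.24467558 263.61739038]
 [333.42968327 207.42327739]
 [333.48967238 122.19368494]]
(333, 265) -49.58913874106792 159.20452599319609
(332, 210) -50.57667499653956 199.37201994145084
(333, 122) -50.18336000588024 232.0699753264399
```

Emit:
{"name": "servo_tool", "arguments": {"increments": [[0,0.2,1.2,0,0,0,1],[0,0,1.2,0,0,0,1],[0,0,0.8,0,0,0,1],[0,0,0,0,0,0,1],[0,0,0,0,0,0,1]]}}

```text
clock: 6.0
position: [0.4905, 0.087, 0.0972]
ee_rot: [-0.0, 0.745, 0.667, -0.0]
contact_force: [0.0, 1.4, 0.6]
width: 0.0005
gripper_force: 0.0
```

```bash
python3 w.py
```

```text
t 6.0 rig mm [-49.1 158.8  97.2] yaw rel rig+y -0.11 tilt [-0.0002 -0.0001] F [0.  1.4 0.6] q [ 0.04  0.29  1.88 -0.    0.97  0.15] w 0.0004648168230184023
```

Start the trace: near tube.

Emit:
{"name": "servo_tool", "arguments": {"increments": [[-1,0,0.1,0,0,0,1],[-1,0,0,0,0,0,1],[-1,0,0,0,0,0,1],[-1,0,0,0,0,0,1],[-1,0,0,0,0,0,1]]}}

```text
clock: 6.5
position: [0.4849, 0.0362, 0.0964]
ee_rot: [0.0, 0.745, 0.667, 0.0]
contact_force: [0.1, -0.7, -0.1]
width: -0.0001
gripper_force: 0.0
```

Emit:
{"name": "servo_tool", "arguments": {"increments": [[-1,0,0,0,0,0,1],[-1,0,0,0,0,0,1],[-1,0,0,0,0,0,1],[-1,0,0,0,0,0,1],[-1,0,0,0,0,0,1]]}}

```text
clock: 7.0
position: [0.4793, -0.0132, 0.0963]
ee_rot: [0.0, 0.745, 0.667, -0.0]
contact_force: [0.3, -0.1, 0.2]
width: -0.0001
gripper_force: 0.0
```

Emit:
{"name": "servo_tool", "arguments": {"increments": [[-1,0,0,0,0,0,1],[-1,0,0,0,0,0,1],[-1,0,0,0,0,0,1],[-0.8,0,0,0,0,0,1],[0,0,0,0,0,0,1]]}}

```text
clock: 7.5
position: [0.4752, -0.0512, 0.0963]
ee_rot: [0.0, 0.746, 0.666, -0.0]
contact_force: [1.1, -0.5, 0.0]
width: 0.0
gripper_force: 0.0
```

```bash
python3 w.py
```

```text
t 7.5 rig mm [-49.3  19.8  96.3] yaw rel rig+y -0.18 tilt [ 0.0002 -0.0003] F [ 1.1 -0.5  0. ] q [-0.25  0.26  1.92 -0.    0.96 -0.14] w 1.4481463583382662e-05
```

Cross tube, then the far tube.

Emit:
{"name": "servo_tool", "arguments": {"increments": [[0,1,0,0,0,0,1],[0,1,0,0,0,0,1],[0,1,0,0,0,0,1],[0,1,0,0,0,0,1],[0,1,0,0,0,0,1]]}}

```text
clock: 8.0
position: [0.5261, -0.0555, 0.0962]
ee_rot: [0.0, 0.745, 0.667, 0.0]
contact_force: [-0.1, -0.4, -0.9]
width: -0.0003
gripper_force: 0.0
```

Emit:
{"name": "servo_tool", "arguments": {"increments": [[0,1,0,0,0,0,1],[0,1,0,0,0,0,1],[0,1,0,0,0,0,1],[0,1,0,0,0,0,1],[0,1,0,0,0,0,1]]}}

```text
clock: 8.5
position: [0.5754, -0.0613, 0.0963]
ee_rot: [0.0, 0.745, 0.667, -0.0]
contact_force: [0.8, 0.1, -0.6]
width: 0.0001
gripper_force: 0.0
```

Emit:
{"name": "servo_tool", "arguments": {"increments": [[0,0.9,0,0,0,0,1],[0,0,0,0,0,0,1],[-1,0,0,0,0,0,1],[-1,0,0,0,0,0,1],[-1,0,0,0,0,0,1]]}}

```text
clock: 9.0
position: [0.5796, -0.0931, 0.0963]
ee_rot: [-0.0, 0.745, 0.667, -0.0]
contact_force: [0.0, -0.5, 0.8]
width: -0.0001
gripper_force: 0.0
```

```bash
python3 w.py
```

```text
t 9.0 rig mm [ 59.  -10.5  96.3] yaw rel rig+y -0.12 tilt [-0.0005 -0.0003] F [ 0.  -0.5  0.8] q [-0.28  0.41  1.69 -0.    1.05 -0.17] w -7.392265577241333e-05
```

Emit:
{"name": "servo_tool", "arguments": {"increments": [[-1,0.1,0,0,0,0,1],[-1,0,0,0,0,0,1],[-1,0,0,0,0,0,1],[-1,0,0,0,0,0,1],[-1,0,0,0,0,0,1]]}}

```text
clock: 9.5
position: [0.5755, -0.1428, 0.0963]
ee_rot: [0.0, 0.745, 0.667, -0.0]
contact_force: [0.8, 0.2, -0.5]
width: -0.0003
gripper_force: 0.0
```

Emit:
{"name": "servo_tool", "arguments": {"increments": [[-1,0,0,0,0,0,1],[-1,0,0,0,0,0,1],[-1,0,0,0,0,0,1],[-1,0,0,0,0,0,1],[-1,0,0,0,0,0,1]]}}

```text
clock: 10.0
position: [0.57, -0.1923, 0.0963]
ee_rot: [0.0, 0.745, 0.667, -0.0]
contact_force: [0.5, -0.3, 0.0]
width: 0.0
gripper_force: 0.0
```

Emit:
{"name": "servo_tool", "arguments": {"increments": [[-1,0,0,0,0,0,1],[-1,0,0,0,0,0,1],[-1,0,0,0,0,0,1],[-0.8,0,0,0,0,0,1],[0,0,0,0,0,0,1]]}}

```text
clock: 10.5
position: [0.5659, -0.2306, 0.0963]
ee_rot: [0.0, 0.746, 0.666, -0.0]
contact_force: [-0.3, -0.3, -0.0]
width: 0.0001
gripper_force: 0.0
```

```bash
python3 w.py
```

```text
t 10.5 rig mm [  60.4 -148.7   96.3] yaw rel rig+y -0.18 tilt [ 0.0002 -0.0005] F [-0.3 -0.3 -0. ] q [-0.5   0.44  1.63 -0.    1.07 -0.39] w 0.0001415929515982987
```

Emit:
{"name": "servo_tool", "arguments": {"increments": [[0,0,-3,0,0,0,1],[0,0,-3,0,0,0,1],[0,0,-3,0,0,0,1],[0,0,-3,0,0,0,1],[3.7,-1.4,0,0,0,0,1]]}}

```text
clock: 11.0
position: [0.5601, -0.1952, 0.2208]
ee_rot: [0.006, 0.746, 0.665, 0.002]
contact_force: [0.4, 1.7, 0.7]
width: -0.0001
gripper_force: 0.0
```

Emit:
{"name": "servo_tool", "arguments": {"increments": [[3.7,-1.4,0,0,0,0,1],[3.7,-1.4,0,0,0,0,1],[3.7,-1.4,0,0,0,0,1],[3.7,-1.4,0,0,0,0,1],[3.7,-1.4,0,0,0,0,1]]}}

```text
clock: 11.5
position: [0.5062, 0.0025, 0.2164]
ee_rot: [-0.0, 0.745, 0.667, 0.0]
contact_force: [0.8, 0.7, -0.5]
width: -0.0001
gripper_force: 0.0
```

Emit:
{"name": "servo_tool", "arguments": {"increments": [[3.7,-1.4,0,0,0,0,1],[3.7,-1.4,0,0,0,0,1],[3.7,-1.4,0,0,0,0,1],[3.7,-1.4,0,0,0,0,1],[3.7,-1.4,0,0,0,0,1]]}}

```text
clock: 12.0
position: [0.457, 0.1941, 0.2165]
ee_rot: [-0.0, 0.745, 0.667, 0.0]
contact_force: [1.6, 0.1, -0.9]
width: -0.0001
gripper_force: 0.0
```

Emit:
{"name": "servo_tool", "arguments": {"increments": [[3.7,-1.4,0,0,0,0,1],[0,0,0,0,0,0,1],[0,0,0,0,0,0,1],[0,0,2,0,0,0,1],[0,0,0,0,0,0,1]]}}

```text
clock: 12.5
position: [0.4468, 0.2289, 0.1944]
ee_rot: [-0.001, 0.746, 0.666, -0.002]
contact_force: [-0.5, -0.4, -0.6]
width: 0.0001
gripper_force: 0.0
```

```bash
python3 w.py
```

```text
t 12.5 rig mm [-108.1  295.1  194.4] yaw rel rig+y -0.17 tilt [-0.0044 -0.0023] F [-0.5 -0.4 -0.6] q [ 0.34  0.2   1.73 -0.    1.22  0.45] w 0.00011281176222821899
```

Emit:
{"name": "servo_tool", "arguments": {"increments": [[0,0,3,0,0,0,1],[0,0,3,0,0,0,1],[0,0,2.5,0,0,0,1],[0,0,1.3,0,0,0,1],[0,0,0,0,0,0,1]]}}

```text
clock: 13.0
position: [0.4473, 0.229, 0.0969]
ee_rot: [-0.001, 0.746, 0.666, -0.002]
contact_force: [-0.5, -0.5, -0.6]
width: -0.0
gripper_force: 0.0
```

Emit:
{"name": "servo_tool", "arguments": {"increments": [[0,0.6,0,0,0,0,1],[0,0.6,0,0,0,0,1],[0,0.6,0,0,0,0,1],[0,0.6,0,0,0,0,1],[0,0,0,0,0,0,1]]}}

```text
clock: 13.5
position: [0.4736, 0.228, 0.0988]
ee_rot: [0.001, 0.745, 0.667, 0.001]
contact_force: [-0.4, -0.4, -0.9]
width: 0.0001
gripper_force: 0.0
```

```bash
python3 wv.py wrist3
```

```text
t 13.55 rig mm [-82.2 297.   98.6] yaw rel rig+y -0.13 tilt [0.0007 0.0002] F [-0.1 -0.3 -0.4] q [ 0.32  0.32  1.82 -0.    1.    0.43] w 0.00034004812330312267
```

View pics/wrist3.png

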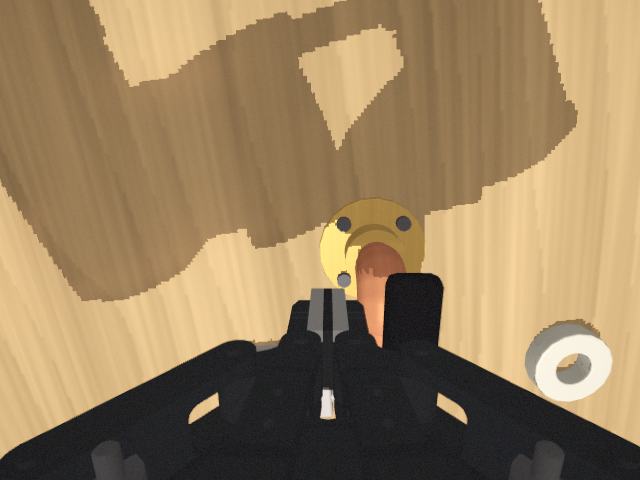

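The wrist view shows the lever's sleeve at columns 385–443, the closed fingers at 310–347, so they stand some 1 cm clear on the robot's side. Approach to contact.

Emit:
{"name": "servo_tool", "arguments": {"increments": [[0,0.3,0,0,0,0,1],[0,0.3,0,0,0,0,1],[0,0.2,0,0,0,0,1],[0,0.2,0,0,0,0,1],[0,0,0,0,0,0,1]]}}

```text
clock: 14.05
position: [0.4805, 0.227, 0.0982]
ee_rot: [-0.001, 0.745, 0.667, -0.001]
contact_force: [-4.6, 2.2, 2.3]
width: -0.0002
gripper_force: 2.4
```

Emit:
{"name": "servo_tool", "arguments": {"increments": [[0,0.2,0,0,0,0,1],[0,0.2,0,0,0,0,1],[0,0.2,0,0,0,0,1],[0,0,0,0,0,0,1],[0,0,0,0,0,0,1]]}}

```text
clock: 14.55
position: [0.4865, 0.2267, 0.0981]
ee_rot: [-0.001, 0.745, 0.667, -0.001]
contact_force: [-4.1, 3.0, 3.6]
width: -0.0
gripper_force: 2.5
```

```bash
python3 w.py
```

```text
t 14.55 rig mm [-68.4 297.3  98.1] yaw rel rig+y -0.12 tilt [-0.0025  0.0008] F [-4.1  3.   3.6] q [0.31 0.34 1.8  0.   1.01 0.42] w -2.9915164212280767e-05
```

Emit:
{"name": "servo_tool", "arguments": {"increments": [[0.15,1.0,0,0,0,6,1],[0.15,1.0,0,0,0,6,1],[0.15,1.0,0,0,0,6,1],[0.15,1.0,0,0,0,6,1],[0.15,1.0,0,0,0,6,1]]}}

```text
clock: 15.05
position: [0.5348, 0.2179, 0.098]
ee_rot: [-0.001, 0.893, 0.449, -0.002]
contact_force: [-7.4, 1.4, 4.0]
width: -0.0002
gripper_force: 3.4
```

```bash
python3 w.py
```

```text
t 15.05 rig mm [-19.4 293.7  98. ] yaw rel rig+y -30.36 tilt [-0.0054  0.0001] F [-7.4  1.4  4. ] q [0.27 0.39 1.7  0.   1.05 0.9 ] w -0.00018026374824104432
```

Emit:
{"name": "servo_tool", "arguments": {"increments": [[0.15,1.0,0,0,0,6,1],[0.15,1.0,0,0,0,6,1],[0.15,1.0,0,0,0,6,1],[0.15,1.0,0,0,0,6,1],[0.15,1.0,0,0,0,6,1]]}}

```text
clock: 15.55
position: [0.5734, 0.1866, 0.0979]
ee_rot: [-0.001, 0.979, 0.202, -0.002]
contact_force: [-6.7, 4.5, 3.4]
width: 0.0001
gripper_force: 3.3
```

```bash
python3 w.py
```

```text
t 15.55 rig mm [ 22.4 266.9  97.9] yaw rel rig+y -60.38 tilt [-0.0048  0.0019] F [-6.7  4.5  3.4] q [0.2  0.43 1.65 0.   1.07 1.36] w 5.605268172247384e-05
```

Emit:
{"name": "servo_tool", "arguments": {"increments": [[0.15,1.0,0,0,0,6,1],[0.15,1.0,0,0,0,6,1],[0.15,1.0,0,0,0,6,1],[0.1,0.7,0,0,0,4,1],[0,0,0,0,0,0,1]]}}

```text
clock: 16.05
position: [0.59, 0.1519, 0.0979]
ee_rot: [-0.001, 1.0, 0.013, -0.001]
contact_force: [-2.4, 2.5, 0.3]
width: 0.0
gripper_force: 1.3
```

```bash
python3 w.py
```

```text
t 16.05 rig mm [ 42.7 234.2  97.9] yaw rel rig+y -82.22 tilt [-0.0014  0.0013] F [-2.4  2.5  0.3] q [0.14 0.43 1.63 0.   1.07 1.68] w 1.0180727025570437e-05
```

Emit:
{"name": "servo_tool", "arguments": {"increments": [[0,0.3,0,0,0,2,1],[0,0.3,0,0,0,2,1],[0,0.2,0,0,0,2,1],[0,0.1,0,0,0,2,1],[0,0,0,0,0,0,1]]}}

```text
clock: 16.55
position: [0.5924, 0.1437, 0.0981]
ee_rot: [-0.001, 0.998, -0.056, 0.002]
contact_force: [3.4, 4.5, -3.4]
width: 0.0
gripper_force: 2.3
```

```bash
python3 w.py
```

```text
t 16.55 rig mm [ 46.  226.3  98.1] yaw rel rig+y -90.15 tilt [0.0041 0.0019] F [ 3.4  4.5 -3.4] q [0.12 0.43 1.64 0.   1.07 1.81] w 1.3365727197222762e-05
```

Now creep until the stop makes the force rise.

Emit:
{"name": "servo_tool", "arguments": {"increments": [[0,0.1,0,0,0,0,1],[0,0.1,0,0,0,0,1],[0,0.1,0,0,0,0,1],[0,0,0,0,0,0,1],[0,0,0,0,0,0,1]]}}

```text
clock: 17.05
position: [0.5924, 0.1418, 0.0982]
ee_rot: [-0.002, 0.998, -0.056, 0.002]
contact_force: [2.4, 7.3, -3.6]
width: 0.0001
gripper_force: 3.7
```

```bash
python3 wv.py wrist4
```

```text
t 17.1 rig mm [ 46.1 224.3  98.2] yaw rel rig+y -90.13 tilt [0.0048 0.0037] F [ 2.8  7.1 -3.3] q [0.12 0.43 1.64 0.   1.07 1.8 ] w -0.0001822122473064691
```

View pics/wrist4.png

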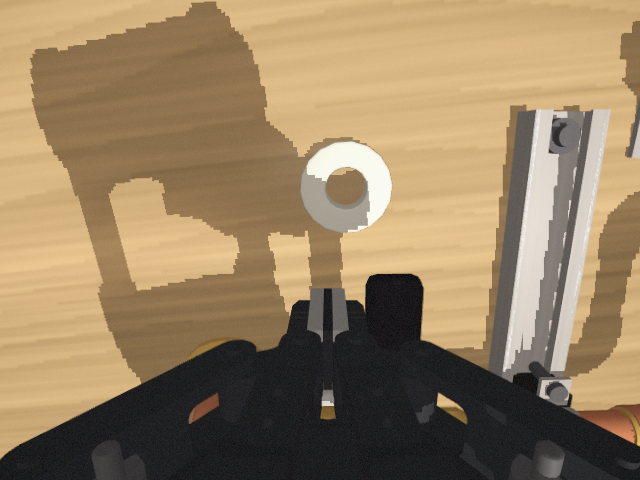

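The lever (columns 366–422) now points along the tool's x, close to square; the tape reel (345,187) is untouched. Creep on to the stop.

Emit:
{"name": "servo_tool", "arguments": {"increments": [[0,0.1,0,0,0,0,1],[0,0.1,0,0,0,0,1],[0,0.1,0,0,0,0,1],[0,0,0,0,0,0,1],[0,0,0,0,0,0,1]]}}

```text
clock: 17.6
position: [0.5924, 0.1416, 0.0983]
ee_rot: [-0.005, 0.998, -0.056, 0.003]
contact_force: [3.4, 13.5, -4.3]
width: 0.0003
gripper_force: 7.2
```

```bash
python3 w.py
```

```text
t 17.6 rig mm [ 46.2 224.1  98.3] yaw rel rig+y -90.19 tilt [0.0058 0.0087] F [ 3.4 13.5 -4.3] q [0.12 0.43 1.64 0.01 1.06 1.79] w 0.0003139258322721987
```

Position held while the force doubled: that is the stop. Draw back.

Emit:
{"name": "servo_tool", "arguments": {"increments": [[0,0.1,0,0,0,0,1],[0,-1,0,0,0,0,1],[0,-1.5,0,0,0,0,1],[0,-1.5,0,0,0,0,1],[0,0,0,0,0,0,1]]}}

```text
clock: 18.1
position: [0.5946, 0.1772, 0.0983]
ee_rot: [-0.0, 0.999, -0.054, 0.0]
contact_force: [0.1, -1.1, -0.2]
width: 0.0
gripper_force: 0.0
```

Emit:
{"name": "servo_tool", "arguments": {"increments": [[0,0,-3,0,0,0,1],[0,0,-4,0,0,0,1],[0,0,-4,0,0,0,1],[0,0,-3,0,0,0,1],[-4,0,0,0,0,0,1]]}}

```text
clock: 18.6
position: [0.5614, 0.1795, 0.2433]
ee_rot: [-0.001, 0.998, -0.056, 0.007]
contact_force: [-0.4, 0.7, 0.1]
width: 0.0002
gripper_force: 0.0
```

Emit:
{"name": "servo_tool", "arguments": {"increments": [[-5,0,0,0,0,0,1],[-5,0,0,0,0,0,1],[-5,0,0,0,0,0,1],[0,0,0,0,0,0,1],[0,0,0,0,0,0,1]]}}

```text
clock: 19.1
position: [0.4048, 0.1963, 0.2389]
ee_rot: [0.0, 0.998, -0.055, 0.001]
contact_force: [0.7, -0.2, -0.2]
width: -0.0004
gripper_force: 0.0
```

```bash
python3 - <<'E'
from h import *
from w import where
where(); im=optics.get_image('top'); C=cal('top')
r=finder.tip_of('lever_end','top'); print(r[:1] and (r[0],ray(C,r[0]['at'],.11)))
cv2.imwrite('pics/top_end.png',cv2.resize(im[150:350,90:470,::-1],None,fx=2.1,fy=2.1,interpolation=cv2.INTER_CUBIC))
E
```

```text
t 19.1 rig mm [-146.3  258.1  238.9] yaw rel rig+y -90.03 tilt [ 0.0021 -0.0005] F [ 0.7 -0.2 -0.2] q [ 0.3   0.08  1.75 -0.    1.3   1.98] w -0.00035378253540463406
({'at': [234.5, 220.0], 'p': 0.6}, array([[0.59980068, 0.11810693, 0.11      ]]))
```

View pics/top_end.png

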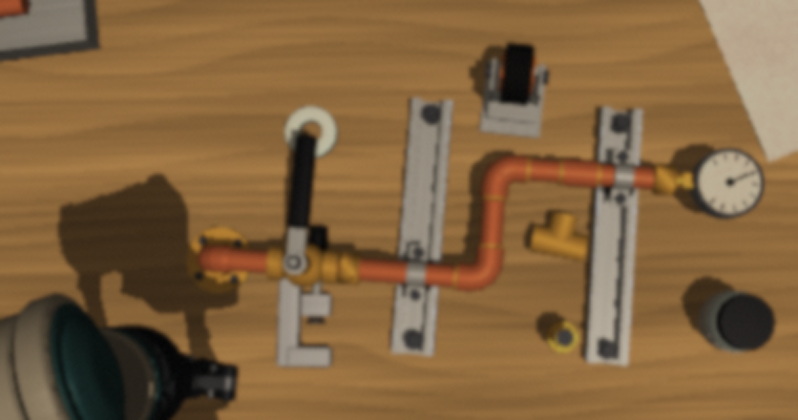

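The lever (294,262)→(303,135) lies parallel to the strut channels, square across the line; the loose items are in place and the arm is clear.

```bash
python3 -c "
from rig import manip; print(manip.sign_off())"
```

```text
the job is handed in; nothing more can be done
None
```

The job is handed in at about 19 s: I traced the line from the valve nut to the gauge nut with the fingertips about 2 cm above the metal and no contact felt. I then pushed the lever against its shut stop and drew the arm clear; the last picture shows the lever square across the line and the tools and fittings there where they lay.

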